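# Clear the cutting slab and put the scraper away

## Robot

A 6-joint arm with a two-finger parallel gripper is mounted at the origin on the work surface. World frame = base frame: x ahead of the robot, y to its left, z up, the work surface at z = 0. Lengths are in m, angles in rad, forces in N, time in s.
With the tool pointing down it reaches from about 0.3 to 0.775 m from the base axis. Payload 14.6 kg.
Tool frame: the origin (TCP) lies on the mounting face of the last link; the fingertips stand 199 mm ahead of it and the grasp point (between the pads) lies 180 mm ahead of it; z points along the fingers, y is the line along which they close (so a half turn about z gives the same grasp; the last joint's range is limited). The gripper opens to 94 mm and grips with 3 to 60 N. Pads are 16 mm wide; open, the fingers measure 119 mm over their backs; the gripper's body (75 mm by 177 mm) begins 78 mm behind the grasp point.
Start: joints at [1.052, 0.3, 1.521, -0, 1.321, -0.067], TCP at [0.24, 0.495, 0.405] pointing down, gripper open.
Joint ranges: [-3.03, 3.03], [-0.79, 2.21], [0.23, 2.52], [-1.04, 4.18], [0, 3.07], [-2.55, 2.55]. Speed limits (rad/s): [2.22, 2.22, 2.57, 3.14, 3.14, 3.14].

## Interface

Orientations are given as a 3x3 rotation matrix whose columns are the frame's x, y, z axes.
In Python, from rig import robot gives the robot as it stands. The module is installed in compiled form; this text tells all that it offers.
- The arm moves only by the tool jog_arm, never from a script. Its arguments are lists of equal length, an entry for each row: "translation": the shift along the world's x, y, z scaled (see below), a list of three; "roll": the turn about the world's z scaled (see below). A call has 1 to 5 rows; each row is the pose to reach, as a shift and turn from the pose commanded when the call began; what a row does not reach only later rows make up. The controller multiplies each number of a shift by 150 mm and each number of a turn by 90 degrees. A row lasts 1/10 s, in which the tool goes at most 50 mm and 8.59 degrees, less where a joint would pass 70% of its speed; a pose out of reach is approached as far as the arm can. A call with a number of a shift or a turn outside -1 to 1 is refused whole. A call with a gripper value outside its range is refused whole. "claw" is the opening, from 0 (shut) to 1 (fully open), set as the call begins (left out, the last holds). The fingers move at their own pace and stop on an object; "newtons" is the grip in N (left out, the last holds). Time passes only in rows, so rows that repeat a pose let the fingers close. It gives the time, the measured TCP pose, the force, the opening and the grip force at its end, in the units of the state.
- robot.sense(): the state, without advancing time (a new reading comes with each control period).
- robot.read_camera(name): name is "scene" or "top" or "wrist"; returns a dict with "pixels" (480x640x3 uint8, red, green, blue), "intrinsics" (3x3 intrinsics, pixels), "xyz" and "attitude" of the camera in the world. Camera axes: x right, y up, looking along -z (the intrinsics and any distortion apply to the point x, -y, -z); pixel columns grow to the right and rows downward; lengths in m; the calibration is good to about 2 mm. A picture is of the moment at which its call begins. There is no depth.
- robot.job_done(): hands the job in; it is judged then, once.
The state is a dict: "time_s": time; "joint_positions": joint angles; "qvel": joint speeds; "joint_torque": joint torques, N m; "position": TCP position; "eef_rot": TCP orientation; "contact_force": force on the tool from outside, world axes, zero at the start; "wrist_torque": the same for the moment, N m; "finger_gap": finger opening in m; "gripper_force": force on a finger pad.
Only numpy, scipy, OpenCV 4.12 (cv2) and the standard library are available. Lean on these libraries where they do the work, as an engineer would, in place of code of your own. Each camera call takes 0.05 s, during which the arm holds its last target. There are 200 camera calls.

## Task

Take the scraper out of its blue cradle and sweep the three pink chips with it off the black slab into the trough along the slab's edge, never touching the chips with the gripper or arm. Then stand the scraper down (the cleared slab is a good place), take it again by the ends of its handle, and lower it gently, not dropping it, blade down into the slot of the wooden holder until it is fully home. Do not disturb the tin, the flask or the thread spool.

Things in the scene. Friction and masses are not known exactly. Their poses are not given: they have to be found in the camera images.
- scraper: Loose scraper, about 250 g: flat aluminium blade 12 (x) x 78 (y) x 56 (z) mm, red handle block 26 (x) x 60 (y) mm on top from z = 55 to 100 mm. Origin: centre of the blade's bottom edge; z up through the handle. The blade's edge is flat: it stands alone on a level surface. Same after a half turn about z. Starts upright in the cradle, blade edge 6 mm above the bench.
- cradle: Fixed blue parking cradle, 80 (x) x 110 (y) mm; origin: centre of underside. The scraper stands on its 6 mm floor, blade width along y, between low walls (gap 15 mm, 30 mm high). End cheeks 110 mm high, 56 mm wide (x), inner faces at y = +-41 mm, leave no room at the handle's ends: take the handle across its 26 mm thickness (along x), mid-length. It lifts straight up.
- slab: Fixed black slab, 200 (x) x 150 (y) mm, level smooth top at z = 40 mm. Origin: under the slab's centre. Along its +x edge (x = 100 mm) is a bare-metal trough, see trough; the other edges are open. The chips lie wholly within x = -52 to 76 mm and y = +-34 mm of its frame.
- trough (a point): Centre of the trough's inner floor, at x = 140 mm, z = 6 mm in the slab's frame. Inside, the trough is 80 mm (x, from the slab's edge at 100 mm to 180 mm) x 150 mm (y); its 5 mm walls end 36 mm above the bench, 4 mm below the slab's top. Axes parallel to the slab's.
- chip0: Loose rigid pink chip, 26 x 20 x 10 mm, 12 g, lying flat on the slab; origin at the centre of its underside, z up.
- chip1: Loose rigid pink chip, 26 x 20 x 10 mm, 12 g, lying flat on the slab; origin at the centre of its underside, z up.
- chip2: Loose rigid pink chip, 26 x 20 x 10 mm, 12 g, lying flat on the slab; origin at the centre of its underside, z up.
- rack: Fixed brown wooden holder (black slot floor), 100 (x) x 108 (y) mm, 53 mm high; origin: centre of underside. Slot open at the top, 16 (x) x 84 (y) mm, floor at z = 8 mm; the scraper goes in blade down, width along y, either way round. White guards (y = +-28 mm, inner faces x = +-20 mm, 10 mm thick, up to z = 130 mm) leave finger room only at the handle's two ends, where nothing is above z = 53 mm.
- slot (a point): Centre of the slot's mouth in the holder, at z = 53 mm in the holder's frame. Axes parallel to the holder's (slot's long side along y).
- tin: Bystander: closed steel tin, 76 mm diameter, 90 mm tall, standing. Origin at the centre of its underside.
- flask: Bystander: white bottle, 60 mm diameter, 120 mm tall, standing. Origin at the centre of its underside.
- spool: Bystander: black thread spool, 52 mm diameter, 70 mm tall, standing. Origin at the centre of its underside.

How it is judged:
On the way, in this order (a step that is already met when the one before it is completed fails the run):
1. all three chips lie in the trough (x of chip0 in the frame of slab between 0.1 and 0.185 m and y of chip0 in the frame of slab between -0.08 and 0.08 m and z of each of chip0, chip1, chip2 in the frame of slab below 0.032 m and x of chip1 in the frame of slab between 0.1 and 0.185 m and y of chip1 in the frame of slab between -0.08 and 0.08 m and x of chip2 in the frame of slab between 0.1 and 0.185 m and y of chip2 in the frame of slab between -0.08 and 0.08 m), for 0.2 s.
2. the scraper has been stood down away from the holder and let go (contact force between the fingers and scraper below 0.1 N and linear speed of scraper below 0.03 m/s and horizontal distance between scraper and slot above 0.06 m), for 0.2 s.
3. the scraper is fully home in the holder's slot (z of scraper in the frame of rack below 0.012 m and horizontal distance between scraper and slot below 0.008 m and angle between scraper's own z axis and vertical below 0.12 rad and angle between the y axis of scraper and the y axis of rack, either way round below 0.12 rad), for 0.2 s.
At the end, for the whole second after the job is handed in: All three chips lie in the trough (beyond the slab's edge, inside the trough walls, below 32 mm), and the scraper stands released and at rest in the holder's slot: bottom edge within 4 mm of the slot floor, within 8 mm of the slot's centre, upright and aligned within 0.12 rad (all of step 1 and all of step 3 and linear speed of each of scraper, chip0, chip1, chip2 below 0.02 m/s); the robot touches nothing.
It fails at once if the gripper or arm touches a chip (contact force between any of the fingers, the arm and chip0 above 0.3 N or contact force between any of the fingers, the arm and chip1 above 0.3 N or contact force between any of the fingers, the arm and chip2 above 0.3 N).
It fails at once if the scraper is let go above its seat and falls into the holder (contact force between the fingers and scraper below 0.1 N and horizontal distance between scraper and slot below 0.03 m and linear speed of scraper above 0.3 m/s).
It fails at once if the scraper is rammed into the holder (over 50 N) (contact force between scraper and rack above 50 N).
It fails at once if a bystander is moved by more than 30 mm or tipped (distance of any of tin, flask, spool from where it was at the start of the episode above 0.03 m or angle between any of tin, flask, spool's own z axis and vertical above 0.3 rad).
It also fails if it takes over 72 s, if anything falls off the work surface, if the arm or the gripper's body presses on something with over 40 N, if the wrist force passes 120 N, or if a joint passes its speed limit or range.

## Working session

There is one attempt and no reset: what is moved stays moved. The work goes in short steps, Python scripts to look and compute and a tool call to move; the robot and the scene stay as the last step left them, time stands still between calls to the robot, and variables do not carry over. Pictures are saved under pics/ and viewed, at most 10 in all, crops included, and the job is handed in when it is done.

Besides the shell and the picture viewer there is one more tool, called after "Request:" by a JSON object that holds its "api" and its "payload". jog_arm: Moves the arm, as the interface text tells. Its arguments: {"type":"object","properties":{"translation":{"type":"array"},"roll":{"type":"array"},"claw":{"type":"number"},"newtons":{"type":"number"}},"required":["translation","roll"]}

```bash
mkdir -p pics; ls; cat > h.py <<'E'
import numpy as np, cv2
from rig import robot
def grab(n,save=None):
    c=robot.read_camera(n)
    if save: cv2.imwrite('pics/'+save,cv2.cvtColor(c['pixels'],cv2.COLOR_RGB2BGR))
    return c
def ray(c,uv,z):
    K=np.array(c['intrinsics']);R=np.array(c['attitude']);p=np.array(c['xyz'])
    uv=np.atleast_2d(np.array(uv,float))
    d=np.c_[(uv[:,0]-K[0,2])/K[0,0],-(uv[:,1]-K[1,2])/K[1,1],-np.ones(len(uv))]@R.T
    return p+d*((z-p[2])/d[:,2])[:,None]
def proj(c,P):
    K=np.array(c['intrinsics']);R=np.array(c['attitude']);p=np.array(c['xyz'])
    q=(np.atleast_2d(P)-p)@R
    return np.c_[K[0,0]*q[:,0]/-q[:,2]+K[0,2],K[1,1]*-q[:,1]/-q[:,2]+K[1,2]]
E
python3 - <<'E'
from h import *
for n in('top','scene'):
    c=grab(n,n+'0.png');print(n,c['xyz'],np.round(c['attitude'],3).tolist(),c['intrinsics'])
    print([k for k in c])
s=robot.sense();print(s['time_s'],s['position'],np.round(s['eef_rot'],3).tolist(),s['finger_gap'])
E
```

```text
pics
top [0.43380758 0.05630968 1.00826687] [[0.028, 0.994, -0.103], [-0.999, 0.026, -0.025], [-0.023, 0.104, 0.994]] [[466.71118318   0.         320.68886595]
 [  0.         466.71118318 244.42073941]
 [  0.           0.           1.        ]]
['pixels', 'intrinsics', 'xyz', 'attitude']
scene [1.32715361 0.04747625 0.81244332] [[0.007, -0.683, 0.731], [1.0, -0.007, -0.016], [0.016, 0.731, 0.682]] [[443.57599897   0.         315.18631142]
 [  0.         443.57599897 238.26398769]
 [  0.           0.           1.        ]]
['pixels', 'intrinsics', 'xyz', 'attitude']
0.1 [0.24009564 0.49480493 0.40413373] [[-0.9, 0.437, -0.001], [0.437, 0.9, -0.001], [0.0, -0.001, -1.0]] 0.0939682539355731
```

View pics/top0.png

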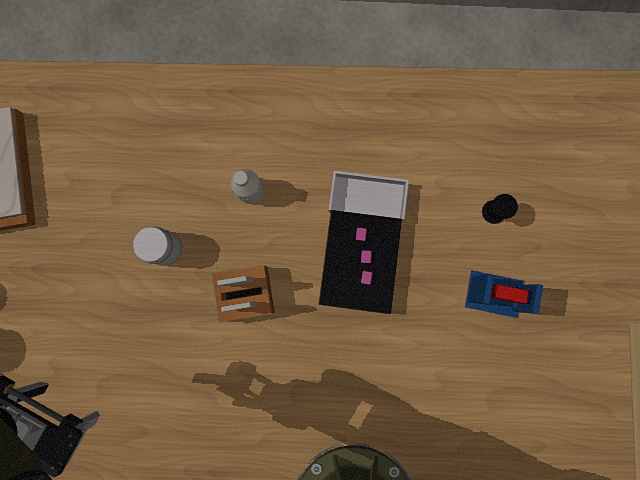

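View pics/scene0.png

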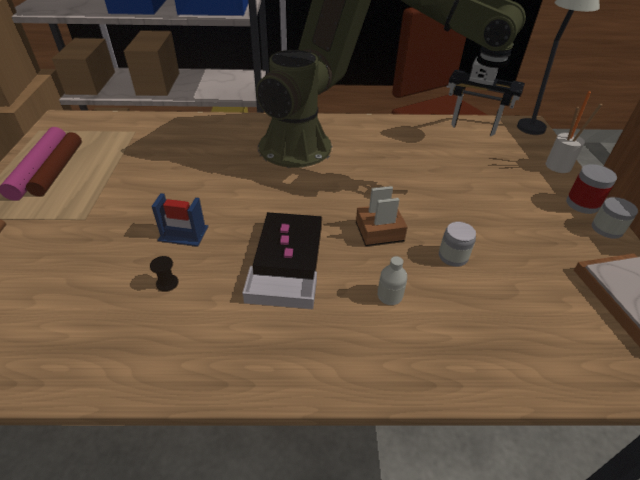

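The top view shows the red handle at (512,294), the slab at about (360,262) with chips at (361,234), (366,257) and (366,278), the trough above it at (370,195), and the holder at (243,293). The tin is at (155,246), the flask at (247,186) and the spool at (500,209). Next I'll measure them.

```bash
python3 - <<'E'
from h import *
def blobs(m,amin=40):
    cs,_=cv2.findContours(m.astype(np.uint8),cv2.RETR_EXTERNAL,cv2.CHAIN_APPROX_NONE)
    return [k for k in cs if cv2.contourArea(k)>amin]
def rect(c,k,z):
    P=ray(c,k.reshape(-1,2),z)[:,:2]
    r=cv2.minAreaRect((P*1000).astype(np.float32)); return r
c=grab('top');p=c['pixels'];hsv=cv2.cvtColor(p,cv2.COLOR_RGB2HSV);H,S,V=[hsv[...,i].astype(int) for i in range(3)]
roi=np.zeros(H.shape,bool);roi[160:330,120:580]=1
m={'red':(((H<5)|(H>175))&(S>200)&(V>90),.106),'pink':((H>140)&(H<172)&(S>80)&(V>100),.05),
 'blue':((H>100)&(H<120)&(S>150),0.0),'slab':((V<32)&roi,.04),'guards':((S<40)&(V>130)&roi,.13),'wood':None}
for n,v in m.items():
    if v is None: continue
    for k in blobs(v[0]&roi):
        r=rect(c,k,v[1]); print(n,cv2.boundingRect(k),np.round(r[0],1),np.round(r[1],1),round(r[2],1))
k=max(blobs((V<32)&roi),key=cv2.contourArea)
ap=cv2.approxPolyDP(k,5,True).reshape(-1,2);print('slab corners',ap.tolist(),np.round(ray(c,ap,.04)[:,:2],4).tolist())
im=cv2.cvtColor(p,cv2.COLOR_RGB2BGR)
a=cv2.resize(im[255:330,200:290],None,fx=6,fy=6,interpolation=cv2.INTER_CUBIC)[:450]
b=cv2.resize(im[255:330,460:550],None,fx=6,fy=6,interpolation=cv2.INTER_CUBIC)[:450]
cv2.imwrite('pics/crop1.png',cv2.resize(np.hstack([a,b]),(800,333)))
E
```

```text
red (494, 285, 34, 18) [ 442.7 -285.7] [61.9 25.1] 80.1
pink (361, 271, 11, 14) [467.8 -13.8] [19.5 24.8] 81.5
pink (361, 250, 10, 13) [511.4 -12.1] [24.8 18.5] 1.0
pink (356, 228, 10, 13) [556.8  -0.9] [25.  18.6] 1.0
blue (466, 271, 77, 47) [ 439.  -311.2] [152.7  79.4] 80.1
slab (226, 287, 36, 13) [428.9 238.5] [13.9 73.9] 11.3
slab (319, 210, 83, 104) [501.8  -2.2] [147.9 198.5] 84.2
slab (482, 194, 36, 29) [ 618.3 -289.9] [51.1 75.2] 32.4
guards (221, 302, 29, 10) [403.6 235.9] [ 8.5 53.4] 11.4
guards (217, 276, 29, 9) [452.6 245.5] [ 8.4 53.4] 11.0
guards (133, 227, 34, 34) [518.  405.5] [63.6 63.5] 3.6
guards (344, 178, 60, 40) [616.7 -19.4] [107.2  64.3] 84.0
guards (329, 171, 80, 48) [623.6  -9.3] [144.3  75.8] 84.2
guards (231, 171, 16, 20) [645.1 243.1] [23.9 38.1] 46.4
slab corners [[331, 210], [319, 303], [389, 313], [401, 219]] [[0.6073, 0.0613], [0.4127, 0.081], [0.3965, -0.0629], [0.5918, -0.0854]]
```

View pics/crop1.png

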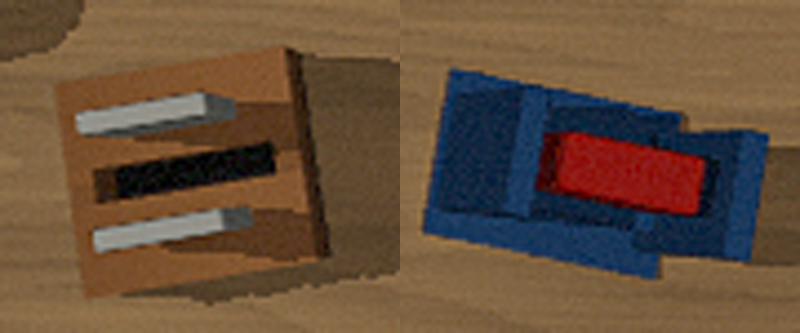

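The crop shows the holder turned about +11° with a clear slot between its guards, and the handle in the cradle turned about -10°. I'll start moving over to the cradle.

Request:
{"api": "jog_arm", "payload": {"translation": [[0.05,-0.2,0],[0.1,-0.4,0],[0.15,-0.6,0],[0.2,-0.8,0],[0.26,-1,0]], "roll": [-0.03,-0.06,-0.1,-0.13,-0.16], "claw": 1}}

```text
time_s: 0.65
position: [0.2791, 0.3436, 0.4045]
eef_rot: [[-0.762, 0.648, -0.0], [0.648, 0.762, -0.0], [0.0, -0.0, -1.0]]
contact_force: [1.2, 0.3, 0.1]
finger_gap: 0.0939
gripper_force: 0.0
```

Request:
{"api": "jog_arm", "payload": {"translation": [[0.05,-0.2,0],[0.1,-0.4,0],[0.15,-0.6,0],[0.2,-0.8,0],[0.26,-1,0]], "roll": [-0.03,-0.06,-0.1,-0.13,-0.16]}}

```text
time_s: 1.15
position: [0.3181, 0.1936, 0.4046]
eef_rot: [[-0.577, 0.817, 0.0], [0.817, 0.577, 0.0], [-0.0, 0.0, -1.0]]
contact_force: [0.7, 0.3, -0.7]
finger_gap: 0.0941
gripper_force: 0.0
```

Request:
{"api": "jog_arm", "payload": {"translation": [[0.05,-0.2,0],[0.1,-0.4,0],[0.15,-0.6,0],[0.2,-0.8,0],[0.26,-1,0]], "roll": [-0.03,-0.06,-0.1,-0.13,-0.16]}}

```text
time_s: 1.65
position: [0.3571, 0.0435, 0.4047]
eef_rot: [[-0.355, 0.935, 0.0], [0.935, 0.355, 0.0], [-0.0, 0.0, -1.0]]
contact_force: [0.6, 0.3, 0.2]
finger_gap: 0.0944
gripper_force: 0.0
```

Request:
{"api": "jog_arm", "payload": {"translation": [[0.05,-0.2,0],[0.1,-0.4,0],[0.15,-0.6,0],[0.2,-0.8,0],[0.26,-1,0]], "roll": [-0.03,-0.06,-0.1,-0.13,-0.16]}}

```text
time_s: 2.15
position: [0.3961, -0.1065, 0.4046]
eef_rot: [[-0.111, 0.994, -0.0], [0.994, 0.111, 0.0], [0.0, -0.0, -1.0]]
contact_force: [0.4, 0.2, 0.3]
finger_gap: 0.0939
gripper_force: 0.0
```

Request:
{"api": "jog_arm", "payload": {"translation": [[0.05,-0.2,0],[0.1,-0.4,0],[0.15,-0.6,0],[0.2,-0.8,0],[0.26,-1,0]], "roll": [-0.03,-0.06,-0.1,-0.13,-0.16]}}

```text
time_s: 2.65
position: [0.4352, -0.2565, 0.4044]
eef_rot: [[0.139, 0.99, -0.0], [0.99, -0.139, 0.0], [0.0, -0.0, -1.0]]
contact_force: [-0.2, -0.3, 0.3]
finger_gap: 0.094
gripper_force: 0.0
```

```bash
python3 - <<'E'
from h import *
c=grab('wrist','w1.png');print(c['xyz'],np.round(c['attitude'],3).tolist())
p=c['pixels'];hsv=cv2.cvtColor(p,cv2.COLOR_RGB2HSV);H,S,V=[hsv[...,i].astype(int) for i in range(3)]
m=(((H<5)|(H>175))&(S>200)&(V>60)).astype(np.uint8)
cs,_=cv2.findContours(m,0,1)
for k in cs:
    if cv2.contourArea(k)<200: continue
    P=ray(c,k.reshape(-1,2),.106)[:,:2]*1000
    r=cv2.minAreaRect(P.astype(np.float32));print(cv2.boundingRect(k),r)
E
```

```text
[ 0.44736831 -0.17335926  0.38293915] [[0.99, 0.133, 0.038], [-0.138, 0.949, 0.285], [0.002, -0.287, 0.958]]
(322, 225, 35, 81) ((446.0472106933594, -282.0173034667969), (67.76419067382812, 25.182153701782227), 80.26136016845703)
```

View pics/w1.png

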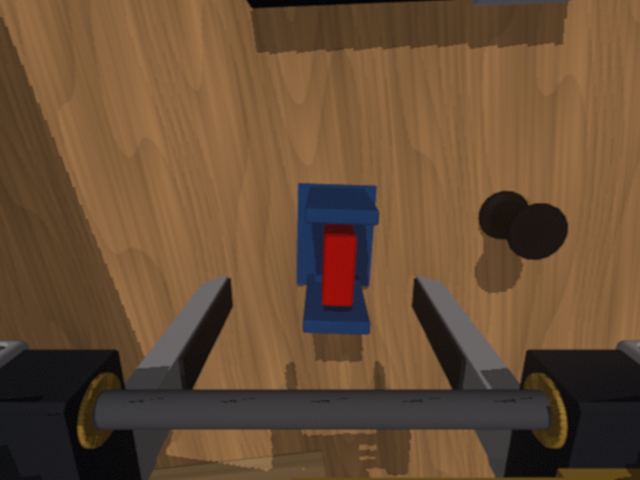

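The wrist view shows the red handle at (340,266), midway between the fingers. Both cameras agree to within 3 mm, so I'll go down and grasp.

Request:
{"api": "jog_arm", "payload": {"translation": [[0.06,-0.1,0],[0.06,-0.196,-0.1],[0.06,-0.196,-0.35],[0.06,-0.196,-0.65],[0.06,-0.196,-0.92]], "roll": [-0.022,-0.022,-0.022,-0.022,-0.022]}}

```text
time_s: 3.2
position: [0.4432, -0.2844, 0.2638]
eef_rot: [[0.17, 0.985, -0.001], [0.985, -0.17, 0.001], [0.001, -0.001, -1.0]]
contact_force: [1.1, -0.3, 0.1]
finger_gap: 0.094
gripper_force: 0.0
```

Request:
{"api": "jog_arm", "payload": {"translation": [[0,0,0],[0,0,0],[0,0,0],[0,0,0],[0,0,0]], "roll": [0,0,0,0,0], "claw": 0, "newtons": 40}}

```text
time_s: 3.7
position: [0.4442, -0.2847, 0.268]
eef_rot: [[0.171, 0.985, 0.002], [0.985, -0.171, -0.001], [-0.001, 0.002, -1.0]]
contact_force: [0.5, -0.4, -0.5]
finger_gap: 0.0573
gripper_force: 0.0
```

Request:
{"api": "jog_arm", "payload": {"translation": [[0,0,0],[0,0,0],[0,0,0],[0,0,0]], "roll": [0,0,0,0]}}

```text
time_s: 4.1
position: [0.4441, -0.2846, 0.2667]
eef_rot: [[0.171, 0.985, 0.0], [0.985, -0.171, -0.0], [-0.0, 0.0, -1.0]]
contact_force: [-3.3, 0.4, 0.3]
finger_gap: 0.0256
gripper_force: 40.4
```

Request:
{"api": "jog_arm", "payload": {"translation": [[0,0,0.1],[0,0,0.3],[0,0,0.55],[0,0,0.8],[0,0,1]], "roll": [0,0,0,0,0]}}

```text
time_s: 4.6
position: [0.4439, -0.2845, 0.4185]
eef_rot: [[0.171, 0.985, 0.0], [0.985, -0.171, -0.0], [-0.0, 0.0, -1.0]]
contact_force: [-0.2, -0.0, -2.9]
finger_gap: 0.0257
gripper_force: 40.0
```

Request:
{"api": "jog_arm", "payload": {"translation": [[-0.01,0.15,0],[-0.02,0.35,0],[-0.03,0.55,0],[-0.04,0.75,0],[-0.057,0.955,0]], "roll": [0.01,0.02,0.03,0.04,0.046]}}

```text
time_s: 5.1
position: [0.4353, -0.1402, 0.4163]
eef_rot: [[0.099, 0.995, -0.001], [0.995, -0.099, 0.0], [0.0, -0.001, -1.0]]
contact_force: [0.2, 0.0, -2.5]
finger_gap: 0.0258
gripper_force: 40.0
```

Request:
{"api": "jog_arm", "payload": {"translation": [[-0.01,0.2,0],[-0.02,0.45,0],[-0.03,0.7,0],[-0.04,0.88,0],[-0.057,0.955,0]], "roll": [0,0,0,0,0]}}

```text
time_s: 5.6
position: [0.4267, 0.0037, 0.4164]
eef_rot: [[0.098, 0.995, -0.001], [0.995, -0.098, 0.0], [0.0, -0.001, -1.0]]
contact_force: [-0.9, -0.8, -3.5]
finger_gap: 0.0257
gripper_force: 40.0
```

Request:
{"api": "jog_arm", "payload": {"translation": [[0,0,-0.15],[0,0,-0.35],[0,0,-0.55],[0,0,-0.66],[0,0,-0.7]], "roll": [0,0,0,0,0]}}

```text
time_s: 6.1
position: [0.4267, 0.0015, 0.31]
eef_rot: [[0.1, 0.995, -0.003], [0.995, -0.1, 0.0], [-0.0, -0.003, -1.0]]
contact_force: [1.2, 1.0, -2.7]
finger_gap: 0.0259
gripper_force: 40.0
```

```bash
python3 - <<'E'
from h import *
c=grab('top','t2.png');grab('scene','s2.png')
im=cv2.imread('pics/t2.png')[150:340,300:480];im2=cv2.imread('pics/s2.png')[150:320,220:400]
cv2.imwrite('pics/c2.png',np.hstack([cv2.resize(im,(400,422)),cv2.resize(im2,(400,422))]))
s=robot.sense();print(s['position'],s['time_s'],s['finger_gap'],np.round(s['eef_rot'],3).tolist())
E
```

```text
[0.42705557 0.00158534 0.31130927] 6.2 0.025954145921052933 [[0.1, 0.995, -0.001], [0.995, -0.1, 0.0], [-0.0, -0.001, -1.0]]
```

View pics/c2.png

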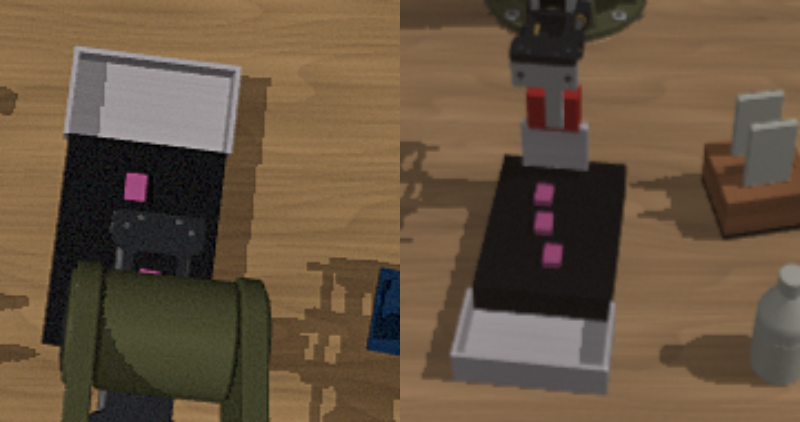

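The crop shows the scraper upright at the slab's near end, with the three chips ahead of it and within the blade's width. I'll lower it and check the force.

Request:
{"api": "jog_arm", "payload": {"translation": [[0,0,-0.03],[0,0,-0.05],[0,0,-0.06],[0,0,-0.06]], "roll": [0,0,0,0]}}

```text
time_s: 6.6
position: [0.427, 0.0019, 0.3027]
eef_rot: [[0.1, 0.995, 0.0], [0.995, -0.1, -0.0], [-0.0, 0.0, -1.0]]
contact_force: [-0.3, 0.9, -3.8]
finger_gap: 0.0257
gripper_force: 40.0
```

Request:
{"api": "jog_arm", "payload": {"translation": [[0.08,-0.008,0],[0.2,-0.02,0],[0.34,-0.034,0],[0.5,-0.05,0],[0.66,-0.067,0]], "roll": [0,0,0,0,0]}}

```text
time_s: 7.1
position: [0.5269, -0.0082, 0.3029]
eef_rot: [[0.1, 0.995, 0.0], [0.995, -0.1, -0.0], [-0.0, 0.0, -1.0]]
contact_force: [-0.5, 0.3, -2.2]
finger_gap: 0.0259
gripper_force: 40.0
```

Request:
{"api": "jog_arm", "payload": {"translation": [[0.14,-0.014,0],[0.28,-0.028,0],[0.4,-0.04,0],[0.53,-0.053,0],[0.65,-0.066,0]], "roll": [0,0,0,0,0]}}

```text
time_s: 7.6
position: [0.6244, -0.0181, 0.3026]
eef_rot: [[0.1, 0.995, -0.0], [0.995, -0.1, -0.0], [-0.0, -0.0, -1.0]]
contact_force: [0.0, 0.8, -2.2]
finger_gap: 0.0259
gripper_force: 40.0
```

```bash
python3 - <<'E'
from h import *
c=grab('scene','s3.png')
im2=cv2.imread('pics/s3.png')[150:320,220:400]
cv2.imwrite('pics/c3.png',cv2.resize(im2,(720,600)[:2]))
s=robot.sense();print(s['position'],s['time_s'],s['finger_gap'],np.round(s['eef_rot'],3).tolist())
E
```

```text
[ 0.62589717 -0.01838235  0.30263565] 7.65 0.025564689361490797 [[0.1, 0.995, 0.001], [0.995, -0.1, -0.0], [0.0, 0.001, -1.0]]
```

View pics/c3.png

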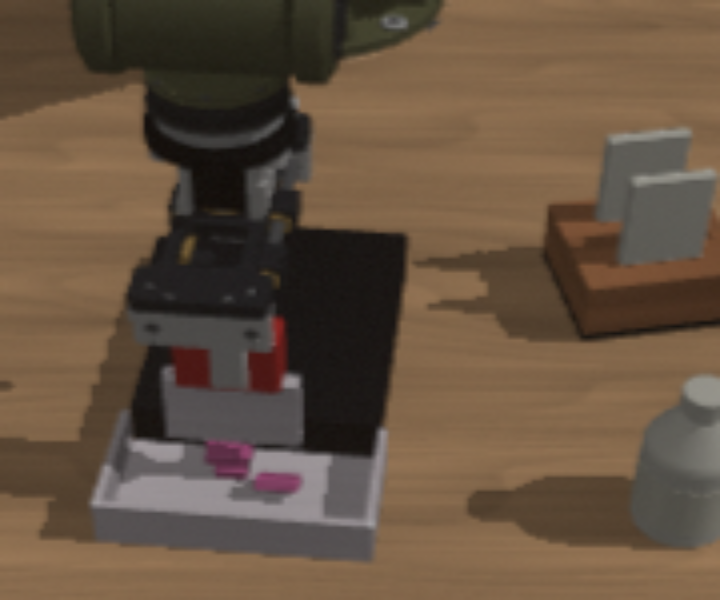

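Two chips show in the trough close to the slab wall at (228,458), one on or against the other, and the third at (277,482). I'll retreat over the slab and look again.

Request:
{"api": "jog_arm", "payload": {"translation": [[0,0,0.1],[0,0,0.2],[-0.2,0.02,0.2],[-0.4,0.04,0.2],[-0.6,0.06,0.2]], "roll": [0,0,0,0,0]}}

```text
time_s: 8.15
position: [0.5318, -0.0088, 0.3343]
eef_rot: [[0.1, 0.995, 0.002], [0.995, -0.1, -0.0], [0.0, 0.002, -1.0]]
contact_force: [-0.1, 0.1, -3.3]
finger_gap: 0.0258
gripper_force: 40.0
```

Request:
{"api": "jog_arm", "payload": {"translation": [[-0.2,0.02,0],[-0.35,0.035,0],[-0.4,0.04,0],[-0.4,0.04,0]], "roll": [0,0,0,0]}}

```text
time_s: 8.55
position: [0.473, -0.0029, 0.3341]
eef_rot: [[0.1, 0.995, 0.002], [0.995, -0.1, -0.0], [0.0, 0.002, -1.0]]
contact_force: [0.1, 0.5, -2.2]
finger_gap: 0.0262
gripper_force: 40.0
```

```bash
python3 - <<'E'
from h import *
c=grab('scene','s4.png');t=grab('top','t4.png')
a=cv2.imread('pics/s4.png')[200:310,235:335];b=cv2.imread('pics/t4.png')[160:270,310:410]
cv2.imwrite('pics/c4.png',cv2.resize(np.hstack([a,b]),(800,440)))
for n,cc in(('scene',c),('top',t)):
    hsv=cv2.cvtColor(cc['pixels'],cv2.COLOR_RGB2HSV);H,S,V=[hsv[...,i].astype(int) for i in range(3)]
    m=((H>140)&(H<172)&(S>80)&(V>60)).astype(np.uint8);m[:160]=0;m[320:]=0;m[:,:200]=0
    for k in cv2.findContours(m,0,1)[0]:
        if cv2.contourArea(k)<10: continue
        P=(ray(cc,k.reshape(-1,2),.016)-[.502,-.0018,0])[:,:2]@np.array([[.9949,.1011],[-.1011,.9949]])
        print(n,cv2.boundingRect(k),np.round(P.min(0),3),np.round(P.max(0),3))
print(robot.sense()['position'])
E
```

```text
scene (283, 286, 12, 8) [0.135 0.007] [0.159 0.032]
scene (271, 271, 13, 15) [ 0.092 -0.029] [0.136 0.001]
top (366, 203, 13, 12) [ 0.106 -0.027] [ 0.129 -0.001]
top (353, 191, 13, 10) [0.132 0.006] [0.152 0.031]
[ 0.47407091 -0.00310176  0.33350323]
```

View pics/c4.png

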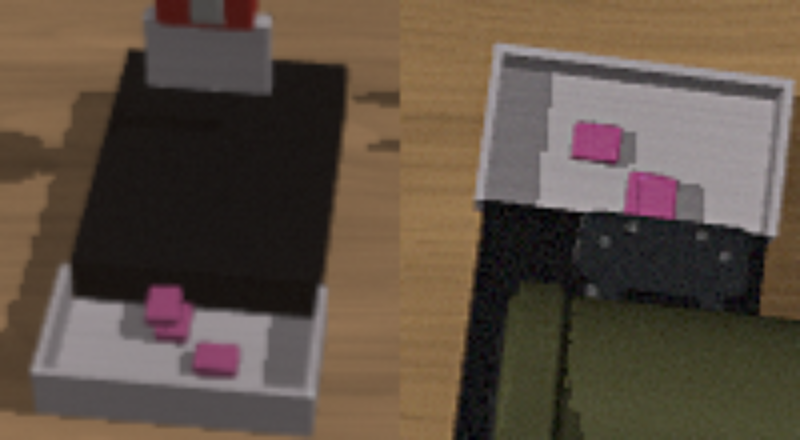

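The upper chip at crop (165,300) rests on a second one by the slab wall, and the third lies at (216,359). All three are inside the trough. I'll triangulate the height of the stacked chip and set the scraper down.

```bash
python3 - <<'E'
from h import *
s=robot.read_camera('scene');t=robot.read_camera('top')
for us,ut in (((276.2,274.3),(373,208.3)),((288.8,289.3),(359.3,195.5))):
    best=min((np.linalg.norm(ray(s,us,z)-ray(t,ut,z)),z) for z in np.arange(0,.06,.0005));print(best,ray(t,ut,best[1]),(ray(t,ut,best[1])[0,:2]-[.502,-.0018])@np.array([.9949,-.1011]))
E
```

```text
(np.float64(0.00014456857463533652), np.float64(0.029500000000000002)) [[ 0.61500873 -0.02756455  0.0295    ]] 0.11503717969974127
(np.float64(0.0021816911204258363), np.float64(0.011)) [[0.6458536  0.00094743 0.011     ]] 0.1428421823625605
```

Request:
{"api": "jog_arm", "payload": {"translation": [[0,0,-0.05],[0,0,-0.12],[0,0,-0.17],[0,0,-0.2],[0,0,-0.21]], "roll": [0,0,0,0,0]}}

```text
time_s: 9.25
position: [0.4735, -0.003, 0.3006]
eef_rot: [[0.1, 0.995, -0.001], [0.995, -0.1, 0.0], [-0.0, -0.001, -1.0]]
contact_force: [-6.2, 0.3, 9.9]
finger_gap: 0.0259
gripper_force: 40.0
```

Request:
{"api": "jog_arm", "payload": {"translation": [[0,0,-0.004],[0,0,-0.008],[0,0,-0.008]], "roll": [0,0,0]}}

```text
time_s: 9.55
position: [0.4735, -0.003, 0.3006]
eef_rot: [[0.1, 0.995, 0.0], [0.995, -0.1, -0.0], [-0.0, 0.0, -1.0]]
contact_force: [-5.2, 0.6, 6.2]
finger_gap: 0.0261
gripper_force: 40.0
```

The scraper is in contact with the slab and the chips are well inside the trough. I'll release, lift and turn 90°.

Request:
{"api": "jog_arm", "payload": {"translation": [[0,0,0],[0,0,0],[0,0,0],[0,0,0],[0,0,0]], "roll": [0,0,0,0,0], "claw": 1}}

```text
time_s: 10.05
position: [0.4735, -0.003, 0.3]
eef_rot: [[0.1, 0.995, 0.0], [0.995, -0.1, -0.0], [0.0, 0.0, -1.0]]
contact_force: [0.4, 1.2, -0.1]
finger_gap: 0.0623
gripper_force: 0.0
```

Request:
{"api": "jog_arm", "payload": {"translation": [[0,0,0],[0,0,0],[0,0,0],[0,0,0]], "roll": [0,0,0,0]}}

```text
time_s: 10.45
position: [0.4735, -0.003, 0.3]
eef_rot: [[0.1, 0.995, 0.0], [0.995, -0.1, -0.0], [-0.0, 0.0, -1.0]]
contact_force: [-0.5, 0.2, 0.8]
finger_gap: 0.0928
gripper_force: 0.0
```

Request:
{"api": "jog_arm", "payload": {"translation": [[0,0,0.1],[0,0,0.3],[0,0,0.5],[0,0,0.65],[0,0,0.7]], "roll": [0,0,0,0,0]}}

```text
time_s: 10.95
position: [0.4735, -0.003, 0.407]
eef_rot: [[0.1, 0.995, 0.003], [0.995, -0.1, -0.0], [0.0, 0.003, -1.0]]
contact_force: [-0.9, -0.2, 0.4]
finger_gap: 0.0942
gripper_force: 0.0
```

Request:
{"api": "jog_arm", "payload": {"translation": [[0,0,0],[0,0,0],[0,0,0],[0,0,0],[0,0,0]], "roll": [0.08,0.17,0.26,0.35,0.44]}}

```text
time_s: 11.45
position: [0.4735, -0.003, 0.4039]
eef_rot: [[-0.562, 0.827, -0.001], [0.827, 0.562, 0.0], [0.001, -0.001, -1.0]]
contact_force: [0.2, 0.1, 0.2]
finger_gap: 0.0939
gripper_force: 0.0
```

Request:
{"api": "jog_arm", "payload": {"translation": [[0,0,0],[0,0,0],[0,0,0],[0,0,0],[0,0,0]], "roll": [0.09,0.18,0.27,0.36,0.44]}}

```text
time_s: 11.95
position: [0.4735, -0.003, 0.4039]
eef_rot: [[-0.96, 0.279, -0.001], [0.279, 0.96, 0.0], [0.001, -0.0, -1.0]]
contact_force: [-0.3, 0.2, -0.1]
finger_gap: 0.0944
gripper_force: 0.0
```

Request:
{"api": "jog_arm", "payload": {"translation": [[0,0,0],[0,0,0],[0,0,0]], "roll": [0.07,0.12,0.12]}}

```text
time_s: 12.25
position: [0.4735, -0.003, 0.404]
eef_rot: [[-0.995, 0.099, -0.001], [0.099, 0.995, 0.0], [0.001, -0.0, -1.0]]
contact_force: [0.3, -0.0, 0.7]
finger_gap: 0.0938
gripper_force: 0.0
```

```bash
python3 - <<'E'
from h import *
c=grab('wrist','w5.png')
p=c['pixels'];hsv=cv2.cvtColor(p,cv2.COLOR_RGB2HSV);H,S,V=[hsv[...,i].astype(int) for i in range(3)]
m=(((H<5)|(H>175))&(S>200)&(V>60)).astype(np.uint8)
for k in cv2.findContours(m,0,1)[0]:
    if cv2.contourArea(k)<200: continue
    P=ray(c,k.reshape(-1,2),.14)[:,:2]*1000
    print(cv2.boundingRect(k),cv2.minAreaRect(P.astype(np.float32)))
s=robot.sense();print(s['position'],np.round(s['eef_rot'],3).tolist(),s['joint_positions'],s['finger_gap'])
E
```

```text
(274, 221, 88, 48) ((468.61480712890625, -5.4873809814453125), (59.32466506958008, 33.50770568847656), 84.4517822265625)
[ 0.47350388 -0.00303971  0.40418346] [[-0.995, 0.102, -0.001], [0.102, 0.995, 0.0], [0.001, -0.0, -1.0]] [-8.37885506e-02  1.29283656e-01  1.72932152e+00 -1.82229948e-05
  1.28405572e+00 -1.55283838e+00] 0.09383093476744317
```

View pics/w5.png

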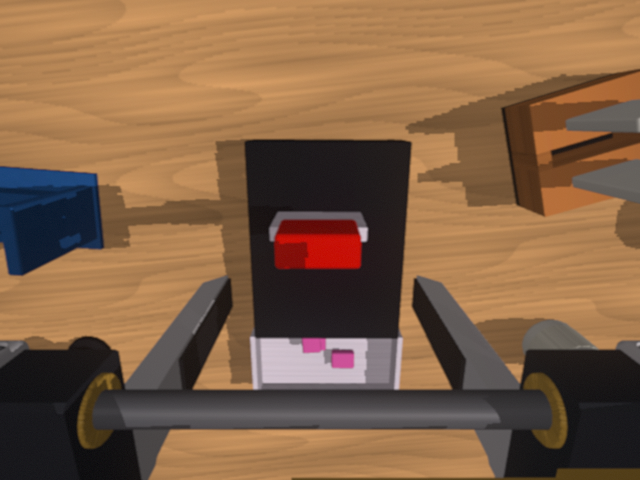

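The wrist view shows the scraper standing on the slab with its handle at (318,246), about 2.5 mm off along the closing line and aligned within 0.3°. The chips are in the trough. I'll lower and grip the handle ends.

Request:
{"api": "jog_arm", "payload": {"translation": [[0,-0.016,-0.15],[0,-0.016,-0.35],[0,-0.016,-0.55],[0,-0.016,-0.65],[0,-0.016,-0.69]], "roll": [0,0,0,0,0]}}

```text
time_s: 12.8
position: [0.4732, -0.0054, 0.2996]
eef_rot: [[-0.995, 0.102, -0.003], [0.102, 0.995, 0.0], [0.003, -0.0, -1.0]]
contact_force: [0.7, -0.1, 0.0]
finger_gap: 0.0939
gripper_force: 0.0
```

Request:
{"api": "jog_arm", "payload": {"translation": [[0,0,0],[0,0,0],[0,0,0],[0,0,0],[0,0,0]], "roll": [0,0,0,0,0], "claw": 0, "newtons": 40}}

```text
time_s: 13.3
position: [0.4736, -0.0055, 0.302]
eef_rot: [[-0.995, 0.1, 0.001], [0.1, 0.995, -0.0], [-0.001, -0.0, -1.0]]
contact_force: [-0.7, -1.3, 2.8]
finger_gap: 0.0596
gripper_force: 40.0
```

Request:
{"api": "jog_arm", "payload": {"translation": [[0,0,0],[0,0,0],[0,0,0]], "roll": [0,0,0]}}

```text
time_s: 13.6
position: [0.4736, -0.0055, 0.3019]
eef_rot: [[-0.995, 0.1, 0.001], [0.1, 0.995, -0.0], [-0.001, -0.0, -1.0]]
contact_force: [-0.9, -2.0, 5.9]
finger_gap: 0.0598
gripper_force: 40.0
```

Request:
{"api": "jog_arm", "payload": {"translation": [[0,0,0.1],[0,0,0.3],[0,0,0.5],[0,0,0.72],[0,0,0.9]], "roll": [0,0,0,0,0]}}

```text
time_s: 14.1
position: [0.4733, -0.0054, 0.4378]
eef_rot: [[-0.995, 0.1, 0.0], [0.1, 0.995, 0.0], [-0.0, 0.0, -1.0]]
contact_force: [0.0, 0.8, -3.5]
finger_gap: 0.0598
gripper_force: 40.0
```

Request:
{"api": "jog_arm", "payload": {"translation": [[0.01,0.12,0],[0.03,0.3,0],[0.045,0.5,0],[0.06,0.68,0],[0.079,0.865,0]], "roll": [0.02,0.04,0.06,0.08,0.094]}}

```text
time_s: 14.6
position: [0.4852, 0.1254, 0.436]
eef_rot: [[-0.999, -0.049, -0.001], [-0.049, 0.999, -0.0], [0.001, -0.0, -1.0]]
contact_force: [0.2, -1.1, -2.4]
finger_gap: 0.0596
gripper_force: 40.0
```

Request:
{"api": "jog_arm", "payload": {"translation": [[0.02,0.2,0],[0.04,0.45,0],[0.06,0.7,0],[0.079,0.82,0],[0.079,0.865,0]], "roll": [0.02,0.04,0.06,0.08,0.094]}}

```text
time_s: 15.1
position: [0.4972, 0.2553, 0.4356]
eef_rot: [[-0.98, -0.197, -0.001], [-0.197, 0.98, -0.001], [0.001, -0.0, -1.0]]
contact_force: [-0.2, -0.1, -3.1]
finger_gap: 0.0602
gripper_force: 40.0
```

Request:
{"api": "jog_arm", "payload": {"translation": [[0,0,0],[0,0,0]], "roll": [0,0]}}

```text
time_s: 15.3
position: [0.4973, 0.253, 0.4364]
eef_rot: [[-0.981, -0.193, -0.0], [-0.193, 0.981, -0.0], [0.0, -0.0, -1.0]]
contact_force: [0.6, -0.8, -3.0]
finger_gap: 0.0598
gripper_force: 40.0
```

```bash
python3 - <<'E'
from h import *
c=grab('wrist','w6.png');print(c['xyz'])
p=c['pixels'];hsv=cv2.cvtColor(p,cv2.COLOR_RGB2HSV);H,S,V=[hsv[...,i].astype(int) for i in range(3)]
for n,m,z in(('guard',(S<40)&(V>120),.13),('dark',V<30,.008),('wood',(H<16)&(S>90)&(V>90),.053)):
  for k in cv2.findContours(m.astype(np.uint8),0,1)[0]:
    if cv2.contourArea(k)<300: continue
    P=ray(c,k.reshape(-1,2),z)[:,:2]*1000
    print(n,cv2.boundingRect(k),np.round(cv2.minAreaRect(P.astype(np.float32))[0],1),np.round(cv2.minAreaRect(P.astype(np.float32))[1:][0],1),cv2.minAreaRect(P.astype(np.float32))[2])
s=robot.sense();print(s['position'],np.round(s['eef_rot'],3).tolist(),s['finger_gap'])
E
```

```text
[0.41545728 0.23688138 0.41485681]
guard (261, 353, 49, 37) [628.4 245.7] [37.4 42. ] 11.287877082824707
guard (456, 244, 74, 70) [509.8 397.4] [60.1 59.5] 33.40143966674805
guard (0, 243, 149, 100) [587.2  59.8] [117.5  74.9] 87.3339614868164
guard (289, 173, 71, 13) [454.8 245.8] [ 9.1 53.2] 11.215774536132812
guard (286, 104, 77, 14) [406.6 236.1] [ 8.9 54.6] 11.196809768676758
dark (441, 365, 161, 112) [739.5 572.5] [180.1 201.7] 10.043293952941895
dark (43, 351, 161, 129) [835.2  46.8] [206.6 203.2] 11.327735900878906
dark (233, 314, 19, 75) [702.4 190.9] [ 17.2 108.2] 83.27912902832031
dark (285, 135, 78, 12) [432.2 241. ] [11.2 80.8] 11.205158233642578
dark (0, 39, 175, 236) [511.8 -12.2] [172.7 213.3] 84.32693481445312
wood (210, 429, 225, 49) [792.8 310.9] [ 73.8 278.6] 11.32677936553955
wood (240, 265, 165, 125) [626.8 278. ] [151.7 187.7] 11.288146018981934
wood (0, 0, 640, 390) [509.8 251.4] [391.6 700.3] 11.288135528564453
[0.49734321 0.25290045 0.43650759] [[-0.981, -0.192, 0.0], [-0.192, 0.981, -0.0], [0.0, -0.0, -1.0]] 0.05969473343226807
```

View pics/w6.png

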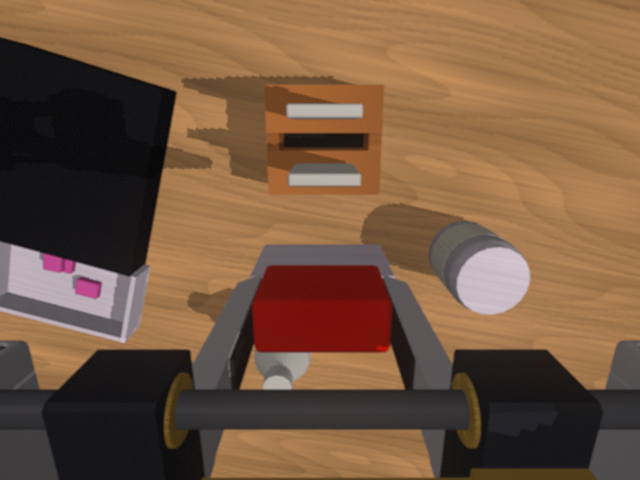

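The wrist view shows the holder with guards at rows 111 and 179, the slot at (324,141), and the scraper hanging square in the fingers. I'll check the wrist camera's bias against the held handle, whose pose is known.

```bash
python3 - <<'E'
from h import *
c=grab('wrist');s=robot.sense();p=c['pixels'].astype(int)
col=p[255:360,300:345,0].mean(1);print(np.round(col).astype(int).tolist())
top=s['position'][2]-.2619+.1
ex=-np.array(s['eef_rot'])[:,0]
for r in (285,287,289,291,293,295,345,347,349,350,351,352):
    q=ray(c,(322,r),top)[0]-s['position'];print(r,round(1000*q@ex,1))
row=p[320,230:420,0];print(np.where(row>70)[0][[0,-1]]+230)
g=np.array(s['eef_rot'])[:,1]
for u in np.where(row>70)[0][[0,-1]]+230: print(u,round(1000*(ray(c,(u,320),top)[0]-s['position'])@g,1))
# blade bottom seen? guards in tool frame
for a in ((454.8,245.8),(406.6,236.1)): 
    d=np.array([*a,0])/1000-s['position'];print(np.round([1000*d@ex,1000*d@g],1))
E
```

```text
[101, 101, 102, 103, 104, 104, 103, 103, 102, 101, 97, 96, 95, 95, 95, 96, 96, 96, 96, 96, 96, 96, 96, 96, 96, 96, 96, 97, 97, 97, 97, 97, 96, 97, 96, 97, 96, 96, 96, 96, 96, 97, 97, 100, 105, 112, 118, 122, 123, 123, 122, 122, 122, 122, 122, 122, 122, 121, 122, 121, 122, 121, 121, 121, 121, 121, 121, 121, 121, 121, 121, 121, 121, 121, 121, 121, 121, 120, 120, 120, 120, 120, 120, 120, 120, 120, 120, 120, 120, 120, 120, 120, 120, 120, 117, 111, 110, 135, 166, 178, 179, 178, 178, 177, 176]
285 -20.7
287 -19.8
289 -18.9
291 -18.0
293 -17.1
295 -16.2
345 7.1
347 8.1
349 9.1
350 9.6
351 10.1
352 10.6
[230 419]
230 -38.6
419 40.3
[-43.2   1.2]
[-92.4   1. ]
```

Request:
{"api": "jog_arm", "payload": {"translation": [[-0.1,-0.02,0],[-0.22,-0.04,0],[-0.35,-0.06,0],[-0.443,-0.079,0],[-0.443,-0.079,0]], "roll": [0,0,0,0,0]}}

```text
time_s: 15.9
position: [0.4298, 0.2414, 0.437]
eef_rot: [[-0.981, -0.193, 0.001], [-0.193, 0.981, 0.0], [-0.001, 0.0, -1.0]]
contact_force: [-0.5, 0.1, -2.5]
finger_gap: 0.0598
gripper_force: 40.0
```

Request:
{"api": "jog_arm", "payload": {"translation": [[0,0,-0.15],[0,0,-0.35],[0,0,-0.55],[0,0,-0.7],[0,0,-0.76]], "roll": [0,0,0,0,0]}}

```text
time_s: 16.4
position: [0.4311, 0.2417, 0.3205]
eef_rot: [[-0.981, -0.193, -0.002], [-0.193, 0.981, -0.001], [0.003, -0.001, -1.0]]
contact_force: [-0.3, -0.4, -2.5]
finger_gap: 0.06
gripper_force: 40.0
```

Request:
{"api": "jog_arm", "payload": {"translation": [[0,0,0],[0,0,0]], "roll": [0,0]}}

```text
time_s: 16.6
position: [0.4313, 0.2422, 0.3235]
eef_rot: [[-0.981, -0.194, 0.001], [-0.194, 0.981, 0.001], [-0.001, 0.0, -1.0]]
contact_force: [0.9, -0.2, -2.9]
finger_gap: 0.0597
gripper_force: 40.0
```

Request:
{"api": "jog_arm", "payload": {"translation": [[0,0,-0.01],[0,0,-0.02],[0,0,-0.03],[0,0,-0.04],[0,0,-0.04]], "roll": [0,0,0,0,0]}}

```text
time_s: 17.1
position: [0.4307, 0.2422, 0.3163]
eef_rot: [[-0.981, -0.194, -0.0], [-0.194, 0.981, -0.0], [0.0, -0.0, -1.0]]
contact_force: [0.4, -0.4, -2.6]
finger_gap: 0.0597
gripper_force: 40.0
```

Request:
{"api": "jog_arm", "payload": {"translation": [[0,0,-0.007],[0,0,-0.014],[0,0,-0.02],[0,0,-0.025],[0,0,-0.025]], "roll": [0,0,0,0,0]}}

```text
time_s: 17.6
position: [0.4308, 0.2422, 0.3126]
eef_rot: [[-0.981, -0.194, -0.0], [-0.194, 0.981, -0.0], [0.0, -0.0, -1.0]]
contact_force: [0.6, -0.5, -3.1]
finger_gap: 0.0598
gripper_force: 40.0
```

Its bottom edge is now at about 50.7 mm, below the slot's mouth, with no contact force. I'll continue gently.

Request:
{"api": "jog_arm", "payload": {"translation": [[0,0,-0.01],[0,0,-0.025],[0,0,-0.04],[0,0,-0.05],[0,0,-0.05]], "roll": [0,0,0,0,0]}}

```text
time_s: 18.1
position: [0.4307, 0.2422, 0.3049]
eef_rot: [[-0.981, -0.194, -0.0], [-0.194, 0.981, -0.0], [0.0, -0.0, -1.0]]
contact_force: [0.3, 0.5, -2.7]
finger_gap: 0.0597
gripper_force: 40.0
```

Request:
{"api": "jog_arm", "payload": {"translation": [[0,0,-0.02],[0,0,-0.05],[0,0,-0.08],[0,0,-0.1],[0,0,-0.11]], "roll": [0,0,0,0,0]}}

```text
time_s: 18.6
position: [0.4307, 0.2422, 0.2882]
eef_rot: [[-0.981, -0.194, -0.001], [-0.194, 0.981, -0.0], [0.001, -0.0, -1.0]]
contact_force: [0.3, 0.4, -1.9]
finger_gap: 0.0596
gripper_force: 40.0
```

Request:
{"api": "jog_arm", "payload": {"translation": [[0,0,-0.025],[0,0,-0.05],[0,0,-0.075],[0,0,-0.09],[0,0,-0.1]], "roll": [0,0,0,0,0]}}

```text
time_s: 19.1
position: [0.4308, 0.2422, 0.2734]
eef_rot: [[-0.981, -0.194, -0.0], [-0.194, 0.981, -0.0], [0.0, -0.0, -1.0]]
contact_force: [-0.5, 0.1, -3.4]
finger_gap: 0.0597
gripper_force: 40.0
```

Request:
{"api": "jog_arm", "payload": {"translation": [[0,0,0],[0,0,0]], "roll": [0,0]}}

```text
time_s: 19.3
position: [0.4308, 0.2422, 0.2738]
eef_rot: [[-0.981, -0.194, 0.0], [-0.194, 0.981, 0.0], [-0.0, 0.0, -1.0]]
contact_force: [0.7, -1.0, -2.8]
finger_gap: 0.0596
gripper_force: 40.0
```

Next: the last 4 mm or so, in small steps until it touches the floor.

Request:
{"api": "jog_arm", "payload": {"translation": [[0,0,-0.006],[0,0,-0.012],[0,0,-0.018],[0,0,-0.02],[0,0,-0.02]], "roll": [0,0,0,0,0]}}

```text
time_s: 19.8
position: [0.4308, 0.2422, 0.2706]
eef_rot: [[-0.981, -0.194, -0.0], [-0.194, 0.981, -0.0], [0.0, -0.0, -1.0]]
contact_force: [-0.6, 0.0, -3.2]
finger_gap: 0.0599
gripper_force: 40.0
```

Request:
{"api": "jog_arm", "payload": {"translation": [[0,0,-0.003],[0,0,-0.005],[0,0,-0.005]], "roll": [0,0,0]}}

```text
time_s: 20.1
position: [0.4308, 0.2422, 0.27]
eef_rot: [[-0.981, -0.194, 0.0], [-0.194, 0.981, 0.0], [-0.0, 0.0, -1.0]]
contact_force: [0.3, -0.2, -2.9]
finger_gap: 0.0596
gripper_force: 40.0
```

Request:
{"api": "jog_arm", "payload": {"translation": [[0,0,-0.003],[0,0,-0.006],[0,0,-0.006]], "roll": [0,0,0]}}

```text
time_s: 20.4
position: [0.4309, 0.2422, 0.27]
eef_rot: [[-0.981, -0.194, 0.001], [-0.194, 0.981, 0.0], [-0.001, 0.0, -1.0]]
contact_force: [-3.7, -2.6, 9.9]
finger_gap: 0.0595
gripper_force: 40.0
```

The scraper is seated, with a floor reaction of about 12 N at the expected height. I'll release it and lift away.

Request:
{"api": "jog_arm", "payload": {"translation": [[0,0,0],[0,0,0],[0,0,0],[0,0,0],[0,0,0]], "roll": [0,0,0,0,0], "claw": 1}}

```text
time_s: 20.9
position: [0.4308, 0.2422, 0.269]
eef_rot: [[-0.981, -0.194, -0.0], [-0.194, 0.981, -0.0], [0.0, -0.0, -1.0]]
contact_force: [-0.1, -0.2, 0.0]
finger_gap: 0.0931
gripper_force: 0.0
```

Request:
{"api": "jog_arm", "payload": {"translation": [[0,0,0],[0,0,0],[0,0,0],[0,0,0]], "roll": [0,0,0,0]}}

```text
time_s: 21.3
position: [0.4308, 0.2422, 0.269]
eef_rot: [[-0.981, -0.194, -0.0], [-0.194, 0.981, -0.0], [0.0, -0.0, -1.0]]
contact_force: [0.9, 0.5, -0.0]
finger_gap: 0.0942
gripper_force: 0.0
```

Request:
{"api": "jog_arm", "payload": {"translation": [[0,0,0.07],[0,0,0.25],[0,0,0.5],[0,0,0.8],[0,0,1]], "roll": [0,0,0,0,0]}}

```text
time_s: 21.8
position: [0.4304, 0.2421, 0.4229]
eef_rot: [[-0.981, -0.194, 0.003], [-0.194, 0.981, 0.001], [-0.003, 0.001, -1.0]]
contact_force: [0.4, 0.7, -0.2]
finger_gap: 0.0941
gripper_force: 0.0
```

Request:
{"api": "jog_arm", "payload": {"translation": [[0,0,0],[0,0,0],[0,0,0],[0,0,0],[0,0,0]], "roll": [0,0,0,0,0]}}

```text
time_s: 22.3
position: [0.4308, 0.2422, 0.4183]
eef_rot: [[-0.981, -0.194, -0.001], [-0.194, 0.981, -0.001], [0.001, -0.0, -1.0]]
contact_force: [0.5, -0.0, 0.4]
finger_gap: 0.0942
gripper_force: 0.0
```

```bash
python3 - <<'E'
from h import *
grab('scene','s7.png');grab('wrist','w7.png')
a=cv2.imread('pics/s7.png')[150:320,230:490];b=cv2.imread('pics/w7.png')[60:400,60:580]
cv2.imwrite('pics/c7.png',np.hstack([cv2.resize(a,(400,262)),cv2.resize(b,(400,262))]))
print(robot.sense()['time_s'])
E
```

```text
22.4
```

View pics/c7.png

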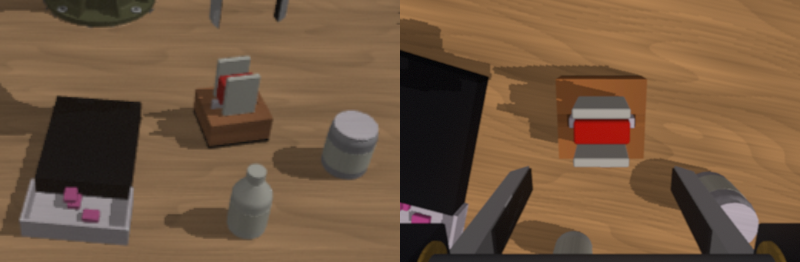

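The picture shows the scraper seated between the guards at (601,131), the chips in the trough at (72,196) and (91,215), the tin and flask where they were, and the gripper clear. I'm handing the job in.

```bash
python3 -c "
from rig import robot
print(robot.job_done())"
```

```text
the job is handed in; nothing more can be done
None
```

I handed the job in at about 22 s of robot time: all three chips are in the trough, the scraper is seated and released in the holder's slot, and the gripper is clear. The hand-in call gave no verdict.

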